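# Unload the tall preform from the leak tester

### The arm

A 7-joint arm with a two-finger parallel gripper is mounted at the origin on the work surface. World frame = base frame: x ahead of the robot, y to its left, z up, the work surface at z = 0. Lengths are in m, angles in rad, forces in N, time in s.
With the tool pointing down it reaches from about 0.425 to 0.875 m from the base axis. Payload 4.7 kg.
Tool frame: the origin (TCP) lies between the finger pads; the fingertips stand 14 mm ahead of it and the grasp point (between the pads) lies 5 mm behind it; z points along the fingers, y is the line along which they close (so a half turn about z gives the same grasp; the last joint's range is limited). The gripper opens to 87 mm and grips with 3 to 60 N. Pads are 19 mm wide; open, the fingers measure 117 mm over their backs; the gripper's body (75 mm by 190 mm) begins 51 mm behind the grasp point.
Start: joints at [-1.153, 0.321, -0.07, 1.45, 0.023, 1.371, -0.057], TCP at [0.255, 0.598, 0.237] pointing down, gripper open.
Joint ranges: [-2.86, 2.86], [-0.3, 2.09], [-1.38, 1.24], [0.06, 2.45], [-1.56, 4.7], [0.09, 2.05], [-2.69, 2.69]. Speed limits (rad/s): [2.57, 2.57, 3.14, 3.14, 3.14, 3.14, 3.14].

### API

Orientations are given as a rotation vector (axis times angle).
In Python, from bench import get_state, get_image, camera_params, close_job gives the robot as it stands. The module is installed in compiled form; this text tells all that it offers.
- The arm moves only by the tool arm_command, never from a script. Its argument "motion" is a list of rows, each a list of 5 numbers: the finger opening in mm, from 0 to 87, then the shift along the tool's x, y, z in mm, then the turn about the tool's z in degrees. In form: [[gripper, x, y, z, spin], ...]. A call has 1 to 5 rows; each row is the pose to reach, as a shift and turn from the pose commanded when the call began, along the tool's axes at that moment; what a row does not reach only later rows make up. A row lasts 1/12 s, in which the tool goes at most 41.7 mm and 7.16 degrees, less where a joint would pass 70% of its speed; a pose out of reach is approached as far as the arm can. A call with a gripper value outside its range is refused whole. The fingers move at their own pace and stop on an object; "newtons" is the grip in N (left out, the last holds). Time passes only in rows, so rows that repeat a pose let the fingers close. It gives the time, the measured TCP pose, the force, the opening and the grip force at its end, in the units of the state.
- get_state(): the state, without advancing time (a new reading comes with each control period).
- get_image(name): name is "scene" or "top"; returns (picture, depth): 400x640x3 uint8, red, green, blue; 400x640 float32, m along the optical axis (not along the pixel's ray), 0 where there is no reading.
- camera_params(name): a dict with "intrinsics" (3x3 intrinsics, pixels), "D" ([k1, k2, p1, p2, k3] as OpenCV has them; the pictures are not rectified), "extrinsics" (4x4, takes a point from camera to world coordinates). Camera axes: x right, y down, z forward; pixel columns grow to the right and rows downward; lengths in m; the calibration is good to about 2 mm. A picture is of the moment at which its call begins. camera_params takes no time and is no camera call.
- close_job(): hands the job in; it is judged then, once.
The state is a dict: "time": time; "joint_positions": joint angles; "qd": joint speeds; "joint_torque": joint torques, N m; "position": TCP position; "tool_rot": TCP orientation; "ft_force": force on the tool from outside, world axes, zero at the start; "torque": the same for the moment, N m; "grip_width": opening from 0.0 (shut) to 1.0 (fully open); "grip_force": force on a finger pad.
Only numpy, scipy, OpenCV 4.12 (cv2) and the standard library are available. Lean on these libraries where they do the work, as an engineer would, in place of code of your own. Each camera call takes 0.05 s, during which the arm holds its last target. There are 200 camera calls.

### The job

The leak test is over: lift the taller of the two preforms straight up out of its deep well in the leak tester and put it foot first, neck up, into the squat frosted glass jar, lowering it close to the jar's bottom before letting go; it may stand or lean there. Leave the shorter preform in its well and the jar upright where it stands.

Things in the scene. Friction and masses are not known exactly. Their poses are not given: they have to be found in the camera images.
- tall_preform_mid (a point): Centre (half-way up, on the axis) of the taller preform: loose milky plastic blank, 140 mm tall, 45 g: body 24 mm diameter, 27 mm diameter neck over the top 34 mm; flat foot 70 mm below this point. z: its long axis, towards the neck. Starts upright in either well, foot on the well's floor, top 62 mm above the tester's deck; grip it above the deck. Its thin ledge and threads are mere look.
- short_preform_mid (a point): Centre (half-way up, on the axis) of the shorter preform, standing in the other well: same look and diameters, 105 mm tall, top 27 mm above the tester's deck. It stays where it is.
- tester: Leak tester, fixed: box 130 (x) by 235 (y) by 90 mm high; two round wells 27 mm in diameter, 78 mm deep (floor 12 mm above the counter) open in its flat top (deck), axes at x 0, y -75 and x 0, y -15 mm in its frame. A big green push button (48 mm diameter, under 35 mm high) stands on the deck at y +72 mm. Origin: centre of its underside, on the counter; z up.
- jar: Squat frosted glass jar, open at the top, standing loose on the counter, 0.4 kg: 74 mm outer, 64 mm inner diameter, 60 mm high, inner floor 6 mm above its underside. Origin: centre of its underside; z up.

How it is judged:
On the way, in this order (a step that is already met when the one before it is completed fails the run):
1. the taller preform is held with its foot clear above the tester's deck, upright within about 17 degrees (z of tall_preform_mid in the frame of tester above 0.163 m and angle between tall_preform_mid's own z axis and vertical below 0.3 rad and contact force between the fingers and tall_preform above 0.5 N), for 0.1 s.
2. still held, it has been lowered into the jar with its foot within 20 mm of the jar's floor (z of tall_preform_mid in the frame of jar below 0.096 m and horizontal distance between tall_preform_mid and jar below 0.035 m and angle between tall_preform_mid's own z axis and vertical below 0.85 rad and contact force between the fingers and tall_preform above 0.5 N), for 0.1 s.
At the end, for the whole second after the job is handed in: The taller preform rests released in the jar, foot on its floor (centre under 90 mm above the jar's underside, within 35 mm of its axis), neck up (tilt under 49 degrees), at rest; the jar upright (8 degrees) within 50 mm of its start; the shorter preform still in its well (moved under 20 mm) (z of tall_preform_mid in the frame of jar below 0.09 m and horizontal distance between tall_preform_mid and jar below 0.035 m and angle between tall_preform_mid's own z axis and vertical below 0.85 rad and linear speed of tall_preform below 0.03 m/s and angle between jar's own z axis and vertical below 0.15 rad and distance of jar from where it was at the start of the episode below 0.05 m and distance of short_preform_mid from where it was at the start of the episode below 0.02 m); the robot touches nothing.
It fails at once if the shorter preform is pulled out of its well (moved 20 mm) (distance of short_preform_mid from where it was at the start of the episode above 0.02 m).
It fails at once if the jar is tipped by more than 20 degrees or shoved by more than 50 mm (angle between jar's own z axis and vertical above 0.35 rad or distance of jar from where it was at the start of the episode above 0.05 m).
It also fails if it takes over 48 s, if anything falls off the work surface, if the arm or the gripper's body presses on something with over 40 N, if the wrist force passes 120 N, or if a joint passes its speed limit or range.

## Working session

There is one attempt and no reset: what is moved stays moved. The work goes in short steps, Python scripts to look and compute and a tool call to move; the robot and the scene stay as the last step left them, time stands still between calls to the robot, and variables do not carry over. Pictures are saved under pics/ and viewed, at most 10 in all, crops included, and the job is handed in when it is done.

Besides the shell and the picture viewer there is one more tool, called after "Call:" as name(argument=value, ...), one argument or row to a line, values as JSON. arm_command: Moves the arm, as the interface text tells. Its arguments: {"type":"object","properties":{"motion":{"type":"array"},"newtons":{"type":"number"}},"required":["motion"]}

```bash
mkdir -p pics; cat > h.py <<'E'
import numpy as np, cv2
from bench import *
from scipy.spatial.transform import Rotation as R
def snap(n,f):
    im,d=get_image(n); cv2.imwrite(f'pics/{f}.png',im[:,:,::-1]); np.save(f'pics/{f}.npy',d); return im,d
def ray(n,u,v):
    p=camera_params(n);K=np.array(p['intrinsics'],float);D=np.array(p['D'],float);T=np.array(p['extrinsics'])
    x=cv2.undistortPoints(np.array([[[u,v]]],float),K,D)[0,0]
    return T[:3,3],T[:3,:3]@np.array([x[0],x[1],1.])
def atz(n,u,v,z):
    o,r=ray(n,u,v); return o+r*(z-o[2])/r[2]
def atd(n,f,u,v):
    d=np.load(f'pics/{f}.npy')[v,u]; o,r=ray(n,u,v); return o+r*d
E
python3 - <<'E'
from h import *
s=get_state();print(s['time'],s['position'],s['tool_rot'])
print(R.from_rotvec(s['tool_rot']).as_matrix().round(3))
for n in('top','scene'):
    snap(n,n+'0');print(np.array(camera_params(n)['extrinsics']).round(3))
E
```

```text
0.0 [0.2552312  0.59723505 0.23548413] [-6.29853757e-01 -3.07752617e+00  2.90332298e-03]
[[-0.92   0.393 -0.001]
 [ 0.393  0.92  -0.002]
 [-0.    -0.002 -1.   ]]
[[ 0.018 -0.985  0.171  0.397]
 [-0.999 -0.013  0.031 -0.066]
 [-0.028 -0.172 -0.985  0.87 ]
 [ 0.     0.     0.     1.   ]]
[[-0.443  0.648 -0.62   1.15 ]
 [ 0.897  0.329 -0.296  0.24 ]
 [ 0.012 -0.687 -0.727  0.803]
 [ 0.     0.     0.     1.   ]]
```

View pics/top0.png

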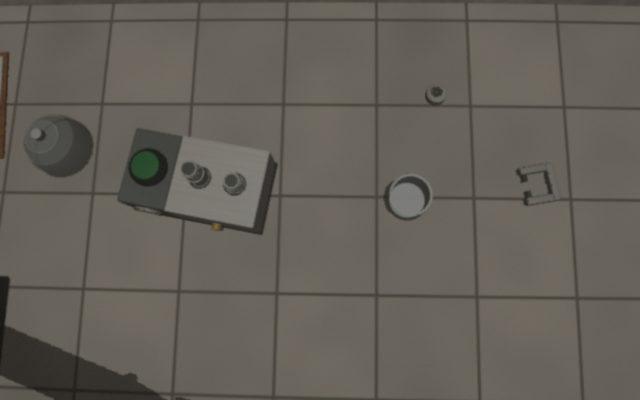

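View pics/scene0.png

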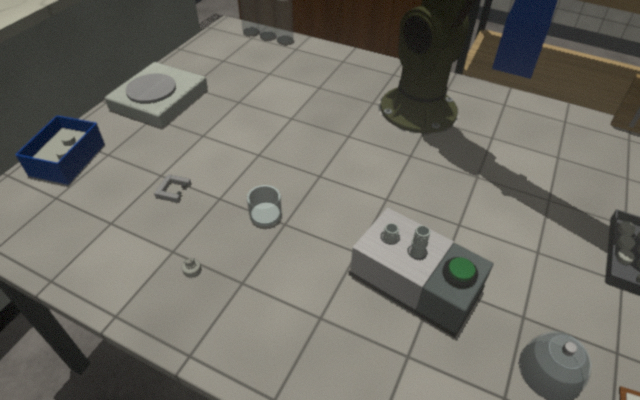

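Top view: the tall preform is nearest the button, with its neck at about (189,170). The short one is at (233,180) and the jar at about (409,197). I'll enlarge these.

```bash
python3 - <<'E'
from h import *
im=cv2.imread('pics/top0.png')
a=cv2.resize(im[120:240,110:280],None,fx=4.5,fy=4.5,interpolation=cv2.INTER_CUBIC)[:,:765]
cv2.imwrite('pics/cA.png',cv2.convertScaleAbs(a,alpha=1.6))
b=cv2.resize(im[165:230,375:445],None,fx=8,fy=8,interpolation=cv2.INTER_CUBIC)
cv2.imwrite('pics/cB.png',cv2.convertScaleAbs(b,alpha=1.4))
E
```

```text
(no output)
```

View pics/cA.png

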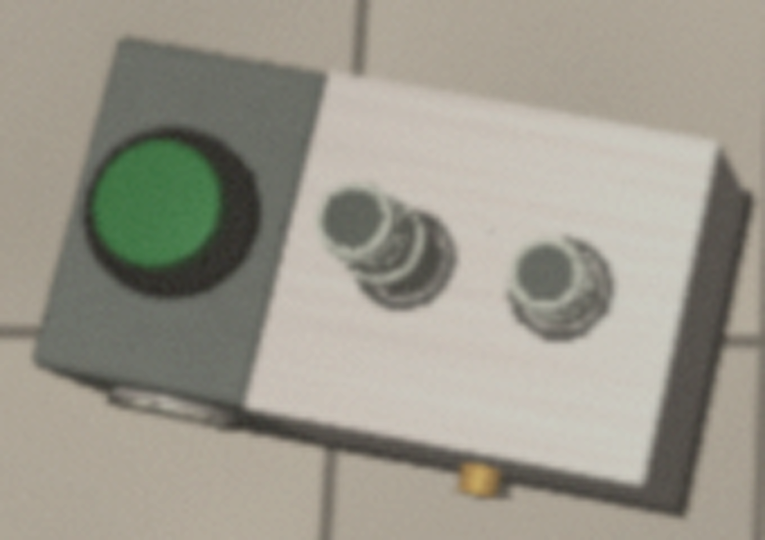

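View pics/cB.png

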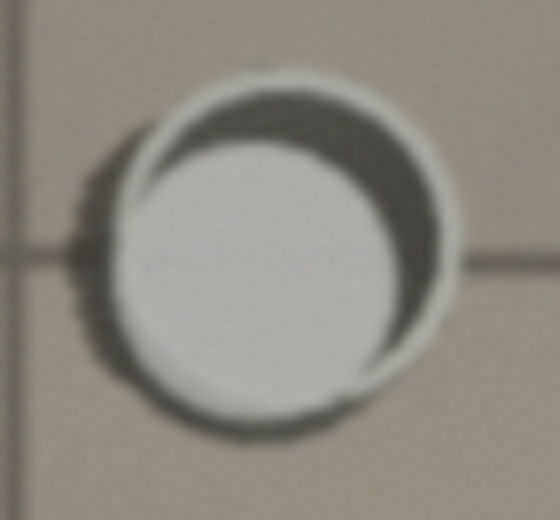

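```bash
python3 - <<'E'
from h import *
A=lambda x,y:(110+x/4.5-.4,120+y/4.5-.4)
B=lambda x,y:(375+x/8-.4,165+y/8-.4)
P={}
for k,p,z in[('tall',A(357,221),.152),('short',A(547,272),.117),('btn',A(155,203),.12),('c1',A(122,38),.09),('c2',A(717,142),.09),('c3',A(645,486),.09),('c4',A(36,360),.09),('jarrim',B(288,243),.06),('jarfl',B(258,280),.006)]:
    P[k]=atz('top',*p,z)[:2];print(k,P[k].round(4))
c=(P['c1']+P['c2']+P['c3']+P['c4'])/4
n=np.linalg.norm
print('dims',[n(P[a]-P[b]).round(4) for a,b in('c1 c2'.split(),'c2 c3'.split(),'c3 c4'.split(),'c4 c1'.split())],c)
ya=(P['c1']-P['c2']+P['c4']-P['c3']);ya/=n(ya);print('yaxis',ya,np.degrees(np.arctan2(ya[1],ya[0])))
print('wells',c-.015*ya,c-.075*ya,n(P['tall']-P['short']))
# scene cross-check
for u,v,z in[(422,230,.152),(391,228,.117),(265,191,.06)]: print(atz('scene',u,v,z).round(3))
for u,v in[(189,169),(231,180),(407,200)]: print(atd('top','top0',u,v).round(3))
s=get_state();M=R.from_rotvec(s['tool_rot']).as_matrix();p=np.array(s['position'])
for k in('tall','jarrim'): print(k,'shift',(M.T@(np.r_[P[k],.3]-p)*1000).round(0))
E
```

```text
tall [0.5712 0.168 ]
short [0.5618 0.1099]
btn [0.5849 0.2523]
c1 [0.6564 0.2834]
c2 [0.6176 0.0555]
c3 [0.4894 0.0766]
c4 [0.5325 0.3049]
jarrim [ 0.5523 -0.1824]
jarfl [ 0.5541 -0.1834]
dims [np.float64(0.2312), np.float64(0.1299), np.float64(0.2324), np.float64(0.1258)] [0.57399627 0.18010632]
yaxis [0.17661648 0.98427975] 79.8272587619731
wells [0.57134702 0.16534213] [0.56075003 0.10628534] 0.05882194472048245
[0.57  0.169 0.152]
[0.561 0.11  0.117]
[ 0.537 -0.187  0.06 ]
[0.571 0.168 0.153]
[0.562 0.11  0.118]
[ 0.553 -0.184  0.006]
tall shift [-459. -271.  -64.]
jarrim shift [-580. -600.  -63.]
```

Call:
arm_command(
  motion=[
    [60,-459,-271,-40,77],
    [60,-459,-271,-40,77],
    [60,-459,-271,-40,77],
    [60,-459,-271,-40,77],
    [60,-459,-271,-40,77],
  ],
  newtons=20,
)

```text
time: 0.52
position: [0.3791, 0.4284, 0.2519]
tool_rot: [-1.554, -2.73, 0.001]
ft_force: [0.6, 0.4, -0.4]
grip_width: 0.728
grip_force: 0.0
```

```bash
cat > go.py <<'E'
import sys
from h import *
x,y,z,yaw=map(float,sys.argv[1:5])
s=get_state();M=R.from_rotvec(s['tool_rot']).as_matrix()
a=np.degrees(np.arctan2(M[1,1],M[0,1]))
sp=-(yaw-a); sp=(sp+90)%180-90
print(s['time'],np.round(s['position'],4),'yaw',a.round(1),'tilt',M[:,2].round(3),'shift',(M.T@(np.array([x,y,z])-s['position'])*1000).round(1),'spin',round(sp,1),'F',np.round(s['ft_force'],1),'g',s['grip_width'],s['grip_force'],'q7',s['joint_positions'][6])
E
python3 go.py .571 .1675 .28 -10.2
```

```text
0.5167 [0.3791 0.4284 0.2519] yaw 30.7 tilt [-0. -0. -1.] shift [-322.3   31.7  -28.1] spin 40.9 F [ 0.6  0.4 -0.4] g 0.7284181102523036 0.0 q7 -0.34392227954861276
```

Call:
arm_command(
  motion=[
    [60,-322,32,-28,41],
    [60,-322,32,-28,41],
    [60,-322,32,-28,41],
    [60,-322,32,-28,41],
    [60,-322,32,-28,41],
  ],
)

```text
time: 0.93
position: [0.5032, 0.262, 0.2701]
tool_rot: [-2.318, -2.12, 0.0]
ft_force: [0.2, 0.8, -0.4]
grip_width: 0.692
grip_force: 0.0
```

```bash
python3 go.py .571 .1675 .27 -10.2
```

```text
0.9333 [0.5032 0.262  0.2701] yaw -5.1 tilt [-0.  0. -1.] shift [-88.1  76.    0.1] spin 5.1 F [ 0.2  0.8 -0.4] g 0.6918880046319276 0.0 q7 -0.583040691679359
```

Call:
arm_command(
  motion=[
    [60,-88,76,0,5],
    [60,-88,76,0,5],
    [60,-88,76,0,5],
    [60,-88,76,0,5],
    [60,-88,76,0,5],
  ],
)

```text
time: 1.35
position: [0.5718, 0.1671, 0.2696]
tool_rot: [2.407, 2.018, -0.002]
ft_force: [-0.6, 0.9, 0.4]
grip_width: 0.689
grip_force: 0.0
```

```bash
python3 - <<'E'
from h import *
im,_=snap('scene','s1')
c=cv2.resize(im[60:330,330:510,::-1],None,fx=2.2,fy=2.2,interpolation=cv2.INTER_CUBIC);cv2.imwrite('pics/s1c.png',cv2.convertScaleAbs(c,alpha=1.3))
E
python3 go.py .571 .1675 .13 -10.2
```

```text
1.4 [0.5708 0.1697 0.2695] yaw -9.8 tilt [-0.001  0.    -1.   ] shift [ -2.1   0.7 139.5] spin 0.4 F [-0.2  1.1 -0.3] g 0.6901730735996066 0.0 q7 -0.4444414526895564
```

View pics/s1c.png

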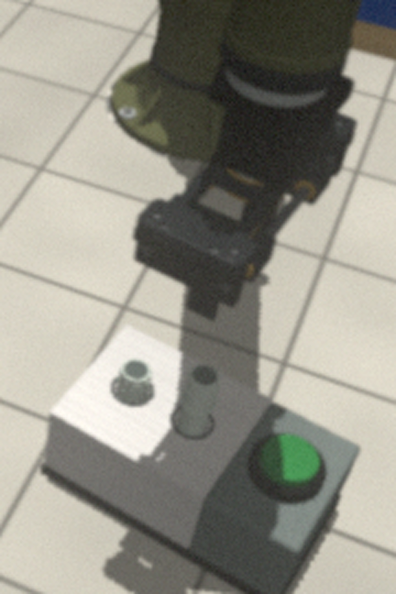

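The gripper stands above the tall preform at about (205,375) in the crop. Its fingers are aligned across the tester and clear of the button and the short preform. Going down.

Call:
arm_command(
  motion=[
    [60,-1,0,40,0],
    [60,-1,0,75,0],
    [60,-1,0,110,0],
    [60,-1,0,139,0],
    [60,-1,0,139,0],
  ],
)

```text
time: 1.82
position: [0.5651, 0.1702, 0.1244]
tool_rot: [-2.395, -2.026, 0.018]
ft_force: [-2.1, 0.3, -0.6]
grip_width: 0.691
grip_force: 0.0
```

```bash
python3 go.py .571 .1675 .13 -10.2;python3 go.py .571 .1675 .13 -10.2
```

```text
1.8167 [0.5651 0.1702 0.1244] yaw -9.5 tilt [-0.012 -0.004 -1.   ] shift [-1.8  6.2 -5.7] spin 0.7 F [-2.1  0.3 -0.6] g 0.6905521960690716 0.0 q7 -0.41198013618463747
1.8167 [0.5651 0.1702 0.1244] yaw -9.5 tilt [-0.012 -0.004 -1.   ] shift [-1.8  6.2 -5.7] spin 0.7 F [-2.1  0.3 -0.6] g 0.6905521960690716 0.0 q7 -0.41198013618463747
```

Call:
arm_command(
  motion=[
    [60,0,0,0,0],
    [60,0,0,0,0],
    [60,0,0,0,0],
  ],
)

```text
time: 2.07
position: [0.5723, 0.1703, 0.1339]
tool_rot: [2.4, 2.025, 0.007]
ft_force: [0.4, 0.5, 0.3]
grip_width: 0.689
grip_force: 0.0
```

```bash
python3 go.py .571 .1675 .13 -10.2
```

```text
2.0667 [0.5723 0.1703 0.1339] yaw -9.7 tilt [ 0.004  0.002 -1.   ] shift [-3.  -0.8  3.9] spin 0.5 F [0.4 0.5 0.3] g 0.6892424616555318 0.0 q7 -0.4120443089317786
```

Call:
arm_command(
  motion=[
    [60,-2,0,1,0],
    [45,-2,0,1,0],
    [35,-2,0,1,0],
    [20,-2,0,1,0],
    [20,-2,0,1,0],
  ],
  newtons=15,
)

```text
time: 2.48
position: [0.5706, 0.1671, 0.1305]
tool_rot: [2.402, 2.024, 0.001]
ft_force: [0.3, -0.3, 0.1]
grip_width: 0.472
grip_force: 0.0
```

Call:
arm_command(
  motion=[
    [20,0,0,0,0],
    [20,0,0,0,0],
    [20,0,0,0,0],
    [20,0,0,0,0],
    [20,0,0,0,0],
  ],
  newtons=15,
)

```text
time: 2.9
position: [0.5705, 0.167, 0.1301]
tool_rot: [2.402, 2.025, -0.0]
ft_force: [-0.7, -0.1, -0.2]
grip_width: 0.304
grip_force: 15.0
```

```bash
python3 go.py .571 .1675 .13 -10.2
```

```text
2.9 [0.5705 0.167  0.1301] yaw -9.8 tilt [-0. -0. -1.] shift [0.6 0.4 0.1] spin 0.4 F [-0.7 -0.1 -0.2] g 0.30425124521919433 14.996314351446927 q7 -0.4086902266937406
```

Call:
arm_command(
  motion=[
    [20,0,0,-12,0],
    [20,0,0,-26,0],
    [20,0,0,-42,0],
    [20,0,0,-58,0],
    [20,0,0,-72,0],
  ],
  newtons=20,
)

```text
time: 3.32
position: [0.5707, 0.167, 0.2041]
tool_rot: [2.402, 2.024, 0.002]
ft_force: [0.2, 0.6, -0.6]
grip_width: 0.304
grip_force: 20.0
```

Call:
arm_command(
  motion=[
    [20,0,0,-15,0],
    [20,0,0,-30,0],
    [20,0,0,-45,0],
    [20,0,0,-55,0],
    [20,0,0,-60,0],
  ],
)

```text
time: 3.73
position: [0.5711, 0.1671, 0.2645]
tool_rot: [2.402, 2.024, 0.004]
ft_force: [0.3, 0.7, 0.0]
grip_width: 0.302
grip_force: 20.0
```

Call:
arm_command(
  motion=[
    [20,0,0,0,0],
    [20,0,0,0,0],
    [20,0,0,0,0],
    [20,0,0,0,0],
  ],
)

```text
time: 4.07
position: [0.57, 0.1669, 0.261]
tool_rot: [-2.402, -2.024, 0.003]
ft_force: [-0.1, 0.2, -0.4]
grip_width: 0.3
grip_force: 20.0
```

```bash
python3 - <<'E'
from h import *
im,_=snap('scene','s2')
c=cv2.resize(im[60:330,230:510,::-1],None,fx=2.2,fy=2.2,interpolation=cv2.INTER_CUBIC);cv2.imwrite('pics/s2c.png',cv2.convertScaleAbs(c,alpha=1.3))
E
python3 go.py .553 -.183 .26 -10.2
```

```text
4.1167 [0.57   0.1669 0.2612] yaw -9.8 tilt [-0.002 -0.001 -1.   ] shift [-347.7   42.5    1.4] spin 0.4 F [-0.6 -0.  -0.1] g 0.30293166104325614 20.00329643022269 q7 -0.43884037115489516
```

View pics/s2c.png

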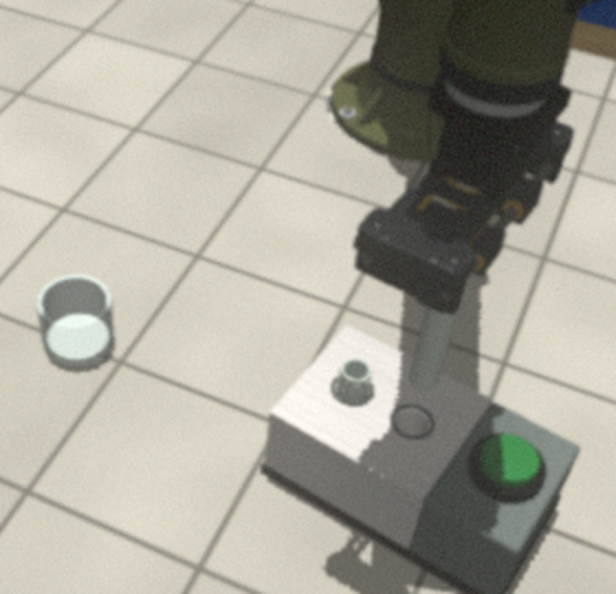

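The preform is out: its foot is at about (425,382) in the crop, above the empty well at (412,420), and it hangs upright. Carrying it to the jar.

Call:
arm_command(
  motion=[
    [20,-10,1,-10,0],
    [20,-30,4,-20,0],
    [20,-55,7,-20,0],
    [20,-85,10,-20,0],
    [20,-115,14,-20,0],
  ],
)

```text
time: 4.53
position: [0.5646, 0.0496, 0.2829]
tool_rot: [2.401, 2.025, 0.001]
ft_force: [0.7, -0.4, 0.6]
grip_width: 0.3
grip_force: 20.0
```

Call:
arm_command(
  motion=[
    [20,-30,4,0,0],
    [20,-60,7,0,0],
    [20,-90,11,0,0],
    [20,-120,14,0,0],
    [20,-150,18,0,0],
  ],
)

```text
time: 4.95
position: [0.5564, -0.102, 0.2829]
tool_rot: [2.403, 2.024, 0.001]
ft_force: [1.1, -0.2, 0.0]
grip_width: 0.304
grip_force: 20.0
```

Call:
arm_command(
  motion=[
    [20,-25,3,0,0],
    [20,-45,6,0,0],
    [20,-62,8,0,0],
    [20,-75,9,0,0],
    [20,-80,10,0,0],
  ],
)

```text
time: 5.37
position: [0.5522, -0.1839, 0.2828]
tool_rot: [2.406, 2.018, -0.001]
ft_force: [-0.5, 0.2, -0.7]
grip_width: 0.302
grip_force: 20.0
```

Call:
arm_command(
  motion=[
    [20,0,0,0,0],
    [20,0,0,0,0],
    [20,0,0,0,0],
    [20,0,0,0,0],
  ],
)

```text
time: 5.7
position: [0.5538, -0.1787, 0.2821]
tool_rot: [-2.4, -2.027, -0.001]
ft_force: [-0.7, 0.5, -0.4]
grip_width: 0.304
grip_force: 20.0
```

```bash
python3 - <<'E'
from h import *
im,_=snap('scene','s3')
c=cv2.resize(im[40:260,190:410,::-1],None,fx=2.6,fy=2.6,interpolation=cv2.INTER_CUBIC);cv2.imwrite('pics/s3c.png',cv2.convertScaleAbs(c,alpha=1.3))
E
python3 go.py .553 -.183 .13 -10.2
```

```text
5.75 [ 0.5537 -0.1788  0.2821] yaw -9.6 tilt [ 0.  0. -1.] shift [ -4.3  -0.  152.1] spin 0.6 F [ 0.4 -0.2 -1. ] g 0.30260553172665916 20.001988224685192 q7 0.18727124228228628
```

View pics/s3c.png

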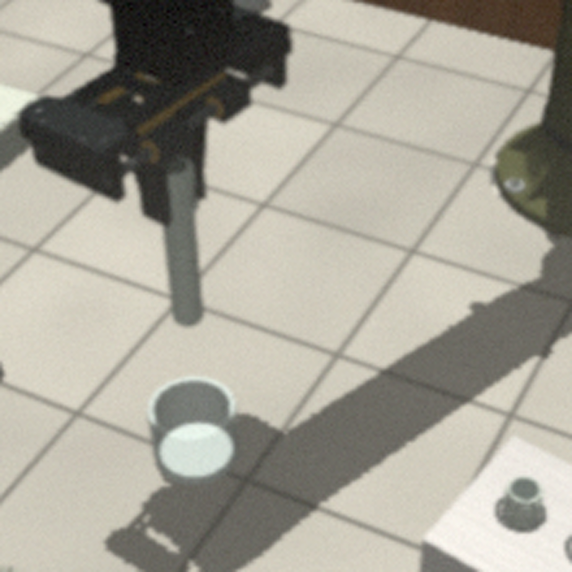

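The preform hangs over the jar, with its foot at about (186,313) and the jar rim centred near (192,412) in the crop. I'll check its horizontal position over the jar.

```bash
python3 - <<'E'
from h import *
f=lambda x,y,z:print(atz('scene',190+x/2.6-.3,40+y/2.6-.3,z).round(4))
f(187,315,.164);f(192,413,.06);f(197,450,.006)
E
```

```text
[ 0.5519 -0.1779  0.164 ]
[ 0.5585 -0.1783  0.06  ]
[ 0.5521 -0.1817  0.006 ]
```

Call:
arm_command(
  motion=[
    [20,-3,0,12,0],
    [20,-3,0,30,0],
    [20,-3,0,48,0],
    [20,-3,0,64,0],
    [20,-3,0,80,0],
  ],
)

```text
time: 6.17
position: [0.5524, -0.1828, 0.2003]
tool_rot: [-2.401, -2.025, 0.001]
ft_force: [0.7, 0.5, -1.1]
grip_width: 0.305
grip_force: 20.0
```

Call:
arm_command(
  motion=[
    [20,0,0,15,0],
    [20,0,0,30,0],
    [20,0,0,42,0],
    [20,0,0,52,0],
    [20,0,0,60,0],
  ],
)

```text
time: 6.58
position: [0.5525, -0.1829, 0.1407]
tool_rot: [-2.401, -2.024, 0.001]
ft_force: [0.3, -0.6, 0.5]
grip_width: 0.302
grip_force: 20.0
```

Call:
arm_command(
  motion=[
    [20,0,0,4,0],
    [20,0,0,8,0],
    [20,0,0,11,0],
    [20,0,0,12,0],
    [20,0,0,12,0],
  ],
)

```text
time: 7.0
position: [0.5531, -0.1831, 0.1303]
tool_rot: [2.402, 2.024, 0.001]
ft_force: [0.7, -0.4, -0.2]
grip_width: 0.303
grip_force: 20.0
```

Call:
arm_command(
  motion=[
    [20,0,0,0,0],
    [20,0,0,0,0],
    [20,0,0,0,0],
    [20,0,0,0,0],
  ],
)

```text
time: 7.33
position: [0.5531, -0.1831, 0.1304]
tool_rot: [2.402, 2.024, 0.001]
ft_force: [-1.1, 0.6, -0.0]
grip_width: 0.303
grip_force: 20.0
```

```bash
python3 - <<'E'
from h import *
im,_=snap('scene','s4')
c=cv2.resize(im[40:260,190:410,::-1],None,fx=2.6,fy=2.6,interpolation=cv2.INTER_CUBIC);cv2.imwrite('pics/s4c.png',cv2.convertScaleAbs(c,alpha=1.3))
E
python3 go.py .554 -.181 .127 -10.2
```

```text
7.3833 [ 0.5531 -0.1831  0.1303] yaw -9.8 tilt [ 0.  0. -1.] shift [2.2 0.6 3.3] spin 0.4 F [ 0.2 -0.6 -0.8] g 0.30453469482237716 20.002032439224422 q7 0.25206230486540926
```

View pics/s4c.png

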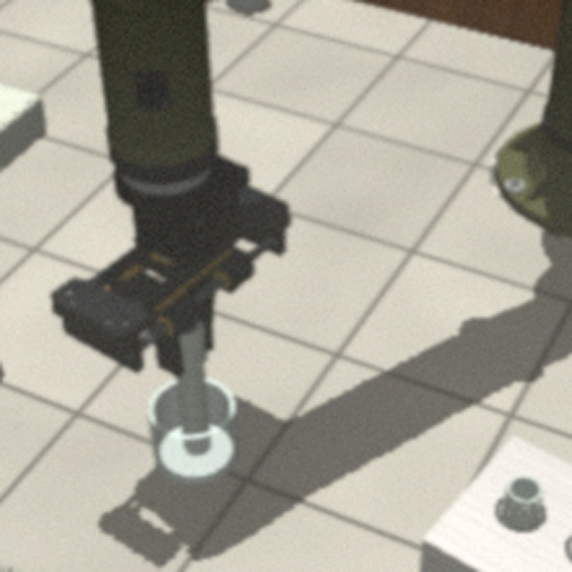

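The preform is inside the jar, its foot near (197,447), just above the centre of the floor. I'll lower it the last few mm and release it.

Call:
arm_command(
  motion=[
    [20,0,0,2,0],
    [20,0,0,4,0],
    [20,0,0,5,0],
    [20,0,0,5,0],
    [20,0,0,5,0],
  ],
)

```text
time: 7.8
position: [0.5528, -0.1831, 0.1249]
tool_rot: [-2.402, -2.024, 0.0]
ft_force: [-0.4, 0.4, -0.6]
grip_width: 0.304
grip_force: 20.0
```

Call:
arm_command(
  motion=[
    [32,0,0,0,0],
    [40,0,0,0,0],
    [55,0,0,0,0],
    [65,0,0,0,0],
    [70,0,0,0,0],
  ],
)

```text
time: 8.22
position: [0.553, -0.1831, 0.1252]
tool_rot: [2.402, 2.024, 0.0]
ft_force: [0.5, 1.1, -0.3]
grip_width: 0.585
grip_force: 0.0
```

Call:
arm_command(
  motion=[
    [75,0,0,0,0],
    [75,0,0,0,0],
    [75,0,0,0,0],
    [75,0,0,0,0],
  ],
)

```text
time: 8.55
position: [0.5529, -0.1831, 0.1251]
tool_rot: [2.402, 2.025, 0.0]
ft_force: [-0.5, 0.5, 0.0]
grip_width: 0.833
grip_force: 0.0
```

```bash
python3 go.py .554 -.181 .3 -10.2
```

```text
8.55 [ 0.5529 -0.1831  0.1251] yaw -9.8 tilt [ 0.  0. -1.] shift [   2.2    0.7 -174.9] spin 0.4 F [-0.5  0.5  0. ] g 0.8334429502079092 0.0 q7 0.25496036462602506
```

Call:
arm_command(
  motion=[
    [75,0,0,-15,0],
    [75,0,0,-35,0],
    [75,0,0,-60,0],
    [75,0,0,-90,0],
    [75,0,0,-110,0],
  ],
)

```text
time: 8.97
position: [0.5535, -0.1834, 0.2377]
tool_rot: [2.401, 2.023, 0.003]
ft_force: [0.6, -0.6, -0.1]
grip_width: 0.862
grip_force: 0.0
```

Call:
arm_command(
  motion=[
    [75,0,0,-15,0],
    [75,0,0,-30,0],
    [75,0,0,-30,0],
    [75,0,0,-30,0],
    [75,0,0,-30,0],
  ],
)

```text
time: 9.38
position: [0.5525, -0.1829, 0.264]
tool_rot: [-2.401, -2.024, 0.001]
ft_force: [0.1, -0.1, -1.0]
grip_width: 0.858
grip_force: 0.0
```

```bash
python3 - <<'E'
from h import *
im,_=snap('scene','s5')
c=cv2.resize(im[40:260,190:410,::-1],None,fx=2.6,fy=2.6,interpolation=cv2.INTER_CUBIC);cv2.imwrite('pics/s5c.png',cv2.convertScaleAbs(c,alpha=1.3))
E
python3 go.py .554 -.181 .3 -10.2
```

```text
9.4333 [ 0.5523 -0.1828  0.2637] yaw -9.7 tilt [-0.002  0.    -1.   ] shift [  2.    1.3 -36.3] spin 0.5 F [ 0.8 -0.4 -0.5] g 0.8667064612191044 0.0 q7 0.19748602352231798
```

View pics/s5c.png

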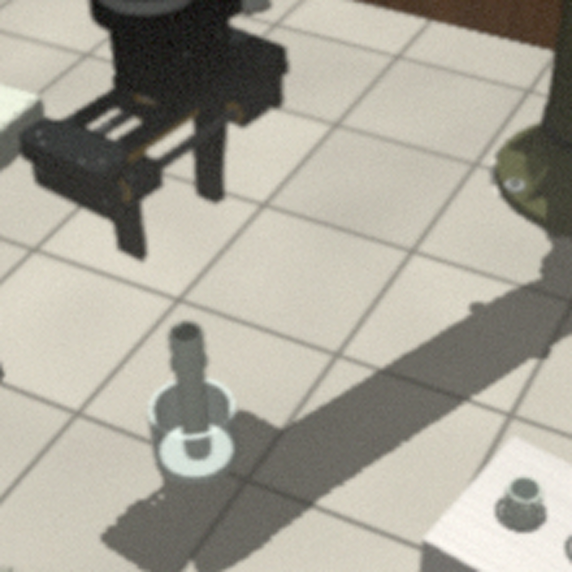

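The preform stands upright in the jar, with its top at (186,330) and its foot at (198,450) in the crop. The gripper is clear, and the jar and the short preform are where they were.

```bash
python3 -c "from bench import *;print(close_job())"
```

```text
the job is handed in; nothing more can be done
None
```

The taller preform stands foot down and neck up in the jar, released with the gripper clear. The shorter preform and the jar look unmoved, and the job was handed in at about 9.4 s; no verdict was returned.

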